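# Pack the lamp battery into the kit case

### The job

Pack the lamp battery away in the blue case's near compartment, beside the tin and the filter box that are already there. Make room by sliding those two along the compartment floor, without lifting them out; squeeze the battery's snap tab to free it from the charger, lift it out and set it gently down, upright, fully on the compartment floor, and let go. All three must end standing on that floor, and everything else on the bench stays where it is.

Things in the scene. Friction and masses are not known exactly. Their poses are not given: they have to be found in the camera images.
- battery_mid (a point): Centre (half-way up) of the grey battery pack, an upright block 60 (its x) x 48 (its y) x 80 tall (its z), 0.33 kg, weight varies. It stands in the charger pocket, its underside 8 above the bench. A black upright tab plate stands off its +y face. Sizes in mm
- battery: The same battery, origin at the centre of its underside, same axes. Tab plate: 28 wide along x, 16 to 76 above the underside, outer face 35 from the battery's centre plane at rest, 28.5 squeezed; a tooth at its foot (16 to 22 up) sticks out 5 further. Over plate and opposite (-y) face: 59 at rest, 52.5 squeezed; over the tooth 64 at rest, 57.5 squeezed. Sizes in mm
- tab (a joint): Inward travel of the sprung tab: 0 = out (latched), 0.0065 = fully squeezed towards the battery's -y; takes about 9 N and springs back when let go. The tooth clears the charger's lip from about 0.0055. Squeezing the battery high up between the plate and its -y face presses it; keep squeezing and lift straight up. Sizes in mm
- charger: White charger fixed to the bench, 100 x 100, 38 tall, a low grey panel (22 tall) on its -x side reaching 95 from the origin. Origin on the bench at the middle of the battery pocket; axes as the battery's. Pocket floor 8 above the bench, 1.5 play. A steel lip on its +y rim (32 to 38 above the bench) holds the battery's tooth down unless the tab is squeezed. Sizes in mm
- case: Open blue plastic case fixed to the bench, 38 tall, walls 5, floor 5 thick. Origin on the bench under the centre of the near compartment, which is 74 (x) by 166 (y) inside. A second compartment (50 x 166 inside) lies beyond it to +x, its middle 67 from the origin. Sizes in mm
- tin_mid (a point): Centre (half-way up) of the round aluminium tin, 48 diameter, 32 tall, about 0.14 kg, standing loose in the near compartment. Sizes in mm
- tin: The same tin, origin at the centre of its underside. Tin and filter box stand one behind the other along the compartment's length (y), in either order, with gaps between them and the end walls; no gap takes the battery, the widest is 35 to 50. Sizes in mm
- filterbox_mid (a point): Centre (half-way up) of the black filter box, 62 (x) x 48 (y) x 34 tall, about 0.16 kg, lying loose in the near compartment, its x across it. Sizes in mm
- filterbox: The same filter box, origin at the centre of its underside. With box and tin pushed fully to the ends, or together against one end, 70 of the length is free: enough for the battery's 60 side along the length with its tab facing across. Sizes in mm
- loupe: Bystander: small dark magnifier, round, 38 diameter, 30 tall, standing in the case's far compartment; origin at its underside. Sizes in mm
- lens: Bystander: black camera lens, round, 72 diameter, 92 tall, standing on the bench; origin at its underside. Sizes in mm
- jar: Bystander: small white specimen jar, 52 diameter, 75 tall, standing on the bench; origin at its underside. Sizes in mm
- scale: Bystander: yellow L-shaped photo scale lying flat, 4 thick, legs about 90 and 72 long; origin at its underside. Sizes in mm
- carton: Bystander: cardboard carton 70 x 110 x 55 tall; origin at its underside. Sizes in mm
- driver: Bystander: screwdriver, 140 long, lying on the bench; origin at its underside. Sizes in mm
There are look-alikes about, which are no part of the job. Of the things like the tin, leave any that is turquoise; of the rest the larger one is meant.

How it is judged:
By the outcome, as a careful person would: the job done as asked, in the order asked, and still so for the second after the job is handed in, with the robot touching nothing.
It also fails if it takes over 56 s, if anything falls off the work surface, if the arm or the gripper's body presses on something with over 40 N, if the wrist force passes 120 N, or if a joint passes its speed limit or range.

### The arm

A 6-joint arm with a two-finger parallel gripper is mounted at the origin on the work surface. World frame = base frame: x ahead of the robot, y to its left, z up, the work surface at z = 0. Lengths are in m, angles in degrees, forces in N, time in s.
With the tool pointing down it reaches from about 0.25 to 0.725 m from the base axis. Payload 9.7 kg.
Tool frame: the origin (TCP) lies at the very end of the fingers, on their centre line; the grasp point (between the pads) lies 19 mm behind it; y points along the fingers, x is the direction in which the jaws open and shut, and the axes are right-handed (so a half turn about y gives the same grasp; the last joint's range is limited). The gripper opens to 85 mm and grips with 20 to 120 N. Pads are 22 mm wide; open, the fingers measure 114 mm over their backs; the gripper's body (76 mm by 85 mm) begins 54 mm behind the grasp point. The pads swing forward as they close: fully open they stand 13 mm farther back than shut.
Start: joints at [76.146, 4.979, 10.078, 95.1, 0, 90], TCP at [0.132, 0.534, 0.231] pointing down, gripper open.
Joint ranges: [-179.16, 179.16], [-48.56, 103.87], [-65.8, 70.77], [-126.05, 130.52], [-82.76, 87.17], [-180, 180]. Speed limits (degrees/s): [127.2, 127.2, 147.25, 180, 180, 180].

### API

Orientations are given as [roll, pitch, yaw] about the fixed x, y, z axes, in that order (R = Rz(yaw) Ry(pitch) Rx(roll)).
In Python, from workcell import bot gives the robot as it stands.
- The arm moves only by the shell command python3 -m jog 'ROWS' [FORCE]. ROWS is JSON, a list of rows, each a list of 7 numbers: the closure, from 0 (fully open) to 1 (shut), then the shift along the world's x, y, z in units of 25 mm (1.0 is 25 mm), then the turn, a rotation vector about the world's x, y, z in units of 5 degrees (1.0 is 5 degrees). A call has 1 to 5 rows; each row is the pose to reach, as a shift and turn from the pose commanded when the call began; what a row does not reach only later rows make up. A row lasts 1/10 s, in which the tool goes at most 50 mm and 8.59 degrees, less where a joint would pass 70% of its speed; a pose out of reach is approached as far as the arm can. A call with a gripper value outside its range is refused whole. The fingers move at their own pace and stop on an object; FORCE is the grip in N (left out, the last holds). Time passes only in rows, so rows that repeat a pose let the fingers close. It gives the time, the measured TCP pose, the force and the opening at its end, in the units of the state.
- bot.get_obs(): the state, without advancing time (a new reading comes with each control period).
- bot.camera(name): name is "scene" or "side" or "wrist"; returns (picture, depth): 384x512x3 uint8, red, green, blue; 384x512 float32, m along the optical axis (not along the pixel's ray), 0 where there is no reading.
- bot.camera_model(name): a dict with "fx", "fy", "cx", "cy" (pixels), "k1" (the pictures are not rectified: a ray, as slopes to the right and down, at radius r is drawn at 1 + k1 r^2 times it, then the intrinsics apply), "rvec" (rotation vector, rad) and "tvec" (3), from world to camera coordinates, as OpenCV has them; the wrist camera has in their place "tool_from_camera" (4x4, takes a point from camera to tool coordinates, whose origin is the TCP and whose axes are the tool frame's). Camera axes: x right, y down, z forward; pixel columns grow to the right and rows downward; lengths in m; the calibration is good to about 2 mm. A picture is of the moment at which its call begins: read the wrist's pose just before it. camera_model takes no time and is no camera call.
- bot.job_done(): hands the job in, once; it reports no verdict.
Trained networks look in the newest picture that a camera, given by its name, has taken for a name from the list of things; names that differ only in an ending like _2 or _b are one class to them, and where a whole thing is asked for, a point or a joint stands for the part that bears it (a point fixed in the world has none). Each returns a list of dicts, best first, with "conf" (0 to 1); they miss things now and then, are a little off and sometimes report something else, mostly with a low value. They report only what shows in the picture. A call takes as long as a camera call. They do not tell look-alikes from the thing itself.
- bot.regions_of(camera, label): "pixels" (384x512 bool, what is visible of it) and "point" ([row, column] in pixels, amid what is visible of it).
The state is a dict: "time": time; "q": joint angles; "qd": joint speeds; "joint_efforts": joint torques, N m; "ee_pos": TCP position; "tcp_rot": TCP orientation; "wrist_force": force on the tool from outside, world axes, zero at the start; "torque": the same for the moment, N m; "opening": finger opening in m.
Only numpy, scipy, OpenCV 4.12 (cv2) and the standard library are available. Lean on these libraries where they do the work, as an engineer would, in place of code of your own. Each camera call takes 0.05 s, during which the arm holds its last target. There are 200 camera calls.

## Working session

There is one attempt and no reset: what is moved stays moved. The work goes in short steps, Python scripts to look and compute and a shell command to move; the robot and the scene stay as the last step left them, time stands still between calls to the robot, and variables do not carry over. Pictures are saved under pics/ and viewed, about 8 in all and at most 12, crops included, and the job is handed in when it is done.

```bash
mkdir -p pics; ls
cat > h.py <<'E'
import numpy as np,cv2,json
from workcell import bot
from scipy.spatial.transform import Rotation as R
def pose(o=None):
    o=o or bot.get_obs(); return np.array(o["ee_pos"]),R.from_euler('xyz',o["tcp_rot"],degrees=True).as_matrix()
def shot(n,f=None):
    p=pose(); im,d=bot.camera(n)
    if f: cv2.imwrite('pics/'+f,im[:,:,::-1])
    return im,d,p
def cloud(n,d,p):
    m=bot.camera_model(n); v,u=np.mgrid[:384,:512]
    K=np.array([[m['fx'],0,m['cx']],[0,m['fy'],m['cy']],[0,0,1.]])
    q=cv2.undistortPoints(np.stack([u.ravel(),v.ravel()],1).astype(float)[:,None],K,np.array([m['k1'],0,0,0.]))[:,0]
    c=np.c_[q,np.ones(len(q))]*d.reshape(-1,1)
    if n=='wrist':
        T=np.array(m['tool_from_camera']); t=c@T[:3,:3].T+T[:3,3]; w=t@p[1].T+p[0]
    else:
        Rm=cv2.Rodrigues(np.array(m['rvec'],float))[0]; w=(c-np.array(m['tvec']))@Rm
    w[d.ravel()<=0]=np.nan
    return w.reshape(384,512,3)
E
python3 - <<'E'
from h import *
o=bot.get_obs();print(o)
for n in ['scene','side','wrist']:
    im,d,p=shot(n,n+'0.png'); w=cloud(n,d,p); np.save(n+'0.npy',w)
    for l in ['battery','charger','case','tin','filterbox','loupe','lens','jar','scale','carton','driver']:
        for r in bot.regions_of(n,l):
            if r['conf']<.3: continue
            P=w[r['pixels']];P=P[~np.isnan(P[:,0])]
            if len(P): print(n,l,round(r['conf'],2),np.round(r['point']),np.round(np.percentile(P,[3,50,97],axis=0)*1000).tolist())
im=np.hstack([cv2.imread('pics/%s0.png'%n) for n in ['scene','side']])
cv2.imwrite('pics/a.png',cv2.resize(im,(800,300),interpolation=cv2.INTER_AREA))
E
```

```text
pics
{'time': 0.0, 'q': array([7.61485211e+01, 5.01075788e+00, 1.00346978e+01, 9.50982454e+01,
       1.64811427e-03, 9.00006955e+01]), 'qd': array([ 0.06588391, -0.00570618,  0.17597689,  0.07152945, -0.0198045 ,
       -0.01744578]), 'joint_efforts': array([-1.35559996e-03, -5.20393324e+01,  4.64799464e+01,  1.67475455e-02,
       -2.01575904e-04,  4.49191361e-06]), 'ee_pos': array([0.13161297, 0.53379556, 0.23058852]), 'tcp_rot': array([-8.99983528e+01,  7.43054128e-02,  7.61478256e+01]), 'wrist_force': array([-0.3603874 , -0.26737286, -0.15864314]), 'torque': array([-0.05320448, -0.00621278, -0.00146568]), 'opening': 0.08525003162165522}
scene battery 0.8 [163. 167.] [[499.0, -260.0, 37.0], [539.0, -225.0, 78.0], [558.0, -201.0, 90.0]]
scene battery 0.59 [226. 342.] [[571.0, 173.0, 21.0], [590.0, 190.0, 35.0], [602.0, 205.0, 37.0]]
scene charger 0.95 [188. 187.] [[478.0, -261.0, 4.0], [549.0, -195.0, 22.0], [580.0, -141.0, 39.0]]
scene case 0.85 [235. 374.] [[484.0, 156.0, 3.0], [571.0, 252.0, 22.0], [629.0, 330.0, 39.0]]
scene tin 0.73 [217. 385.] [[508.0, 249.0, 17.0], [534.0, 
[... 1995 characters left out ...]
[548.0, -218.0, 75.0], [564.0, -207.0, 85.0]]
side lens 0.61 [130. 243.] [[718.0, -187.0, 7.0], [739.0, -145.0, 76.0], [780.0, -127.0, 94.0]]
side jar 0.89 [190. 222.] [[663.0, -22.0, 6.0], [677.0, 7.0, 52.0], [705.0, 21.0, 76.0]]
side scale 0.58 [226. 285.] [[502.0, -35.0, 2.0], [521.0, -18.0, 4.0], [583.0, 34.0, 6.0]]
side carton 0.92 [229. 136.] [[727.0, 130.0, 6.0], [745.0, 187.0, 54.0], [795.0, 234.0, 56.0]]
side driver 0.71 [334. 187.] [[501.0, 252.0, 10.0], [521.0, 274.0, 37.0], [546.0, 295.0, 39.0]]
side driver 0.59 [249. 343.] [[396.0, -72.0, 0.0], [407.0, -24.0, 20.0], [420.0, 56.0, 26.0]]
wrist tin 0.63 [380.  90.] [[384.0, 196.0, 25.0], [390.0, 216.0, 32.0], [399.0, 229.0, 33.0]]
```

View pics/a.png

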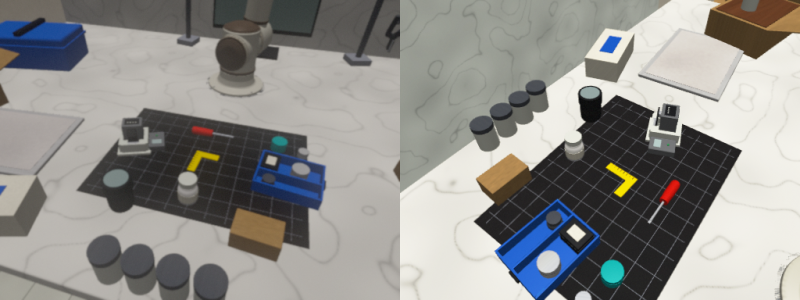

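Run:
```python
from h import *
def rect(P,n):
    r=cv2.minAreaRect((P[:,:2]*1000).astype(np.float32)); print(n,len(P),np.round(r[0],1),np.round(r[1],1),round(r[2],1), 'z',np.round(np.nanmedian(P[:,2])*1000,1))
for n in ['scene','side']:
    w=np.load(n+'0.npy'); im=cv2.imread('pics/%s0.png'%n); x,y,z=w[...,0],w[...,1],w[...,2]
    hsv=cv2.cvtColor(im,cv2.COLOR_BGR2HSV)
    def box(a,b,c,d,e,f): return (x>a)&(x<b)&(y>c)&(y<d)&(z>e)&(z<f)
    # rims of case: blue & z 34..42
    blue=(hsv[...,0]>95)&(hsv[...,0]<130)&(hsv[...,1]>100)
    rect(w[box(.44,.68,.1,.4,.033,.043)&blue],n+' rim')
    rect(w[box(.44,.55,-.3,-.1,.015,.026)],n+' panel?')
    b=bot
    rect(w[box(.44,.62,-.3,-.1,.030,.042)],n+' charger top')
    rect(w[box(.44,.62,-.3,-.1,.084,.095)],n+' batt top')
    rect(w[box(.48,.56,.16,.226,.037,.044)&~blue],n+' fbox top')
    rect(w[box(.48,.56,.24,.31,.034,.041)&~blue],n+' tin top')
    crop=im[125:235,120:260] if n=='scene' else im[110:220,270:410]
    cv2.imwrite('pics/c_%s.png'%n,cv2.resize(crop,None,fx=4,fy=4,interpolation=cv2.INTER_CUBIC)[:440,:400*2])
a=cv2.imread('pics/c_scene.png');b=cv2.imread('pics/c_side.png')
s=cv2.imread('pics/scene0.png')[170:280,310:450];t=cv2.imread('pics/side0.png')[260:384,130:290]
f=lambda i:cv2.resize(i,(400,300),interpolation=cv2.INTER_CUBIC)
cv2.imwrite('pics/b.png',np.vstack([np.hstack([f(a),f(b)]),np.hstack([f(s),f(t)])]))
```

```text
scene rim 1071 [552.2 243.8] [178.7 141.5] 83.2 z 37.4
scene panel? 432 [ 503.5 -170.4] [80.3 57.2] 20.5 z 22.1
scene charger top 476 [ 528.  -232.5] [88.9 87.3] 22.2 z 37.8
scene batt top 325 [ 526.9 -232.7] [59.5 60.3] 22.9 z 88.3
scene fbox top 377 [520.2 190.9] [45.3 62.5] 82.1 z 39.4
scene tin top 283 [513.7 275.8] [46.4 72.6] 70.6 z 37.0
side rim 1765 [551.5 242.8] [178.7 140.5] 83.6 z 37.6
side panel? 711 [ 504.6 -182.8] [83.4 86.6] 25.1 z 21.9
side charger top 545 [ 526.8 -231.4] [86.7 90.1] 21.9 z 37.9
side batt top 424 [ 526.6 -231.8] [59.1 62.9] 21.4 z 88.3
side fbox top 895 [517.4 191.3] [48.3 61.6] 84.1 z 39.0
side tin top 683 [525.  272.2] [44.9 47.4] 41.6 z 37.3
```

View pics/b.png

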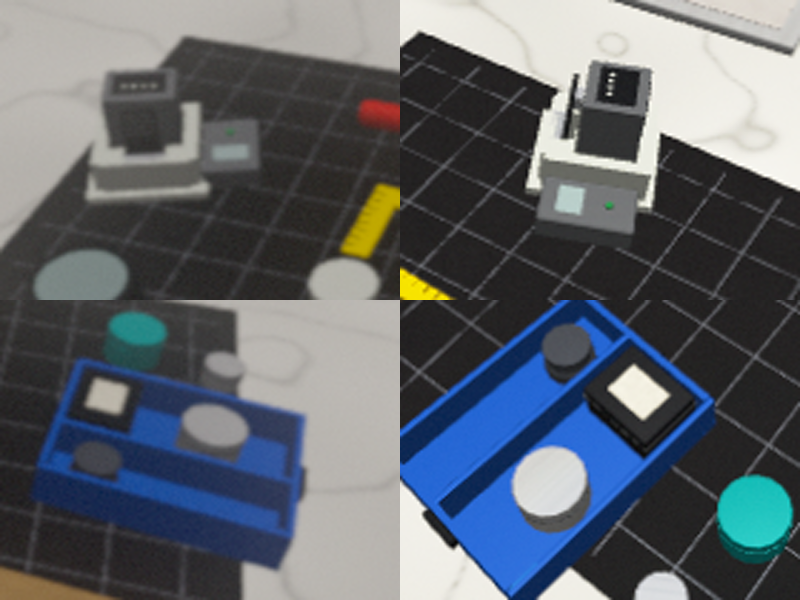

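Picture 1 shows the whole bench. Picture 2 shows the battery with its tab facing away from the robot. In the case, the black filter box is near the -y end and the grey tin, the larger of the two that aren't turquoise, is mid-compartment. I'll move over the case next.

```bash
python3 -m jog '[[0,1.04,-0.77,0,0,0,-1.1],[0,2.1,-1.53,0,0,0,-2.2],[0,3.14,-2.3,0,0,0,-3.3],[0,4.2,-3.06,0,0,0,-4.4],[0,5.24,-3.83,0,0,0,-5.5]]' 40
python3 -m jog '[[0,1.04,-0.77,0,0,0,-1.1],[0,2.1,-1.53,0,0,0,-2.2],[0,3.14,-2.3,0,0,0,-3.3],[0,4.2,-3.06,0,0,0,-4.4],[0,5.24,-3.83,0,0,0,-5.5]]'
python3 -m jog '[[0,1.04,-0.77,0,0,0,-1.1],[0,2.1,-1.53,0,0,0,-2.2],[0,3.14,-2.3,0,0,0,-3.3],[0,4.2,-3.06,0,0,0,-4.4],[0,5.24,-3.83,0,0,0,-5.5]]'
python3 -m jog '[[0,0,0,0,0,0,0],[0,0,0,0,0,0,0]]'
python3 - <<'E'
from h import *
print(bot.get_obs()['q'])
im,d,p=shot('wrist','w1.png'); w=cloud('wrist',d,p); np.save('w1.npy',w)
print(p[0])
for l in ['case','tin','filterbox']:
    for r in bot.regions_of('wrist',l):
        P=w[r['pixels']];P=P[~np.isnan(P[:,0])]
        if len(P)<30: continue
        zt=np.percentile(P[:,2],90);T=P[abs(P[:,2]-zt)<.003]
        q=cv2.minAreaRect((T[:,:2]*1000).astype(np.float32))
        print(l,round(r['conf'],2),np.round(r['point']),np.round(zt*1000,1),[np.round(a,1) for a in q])
E
```

```text
time: 2.3
ee_pos: [0.2636, 0.4374, 0.2313]
tcp_rot: [-90.0, -0.0, 48.4]
wrist_force: [1.0, -0.4, 0.5]
opening: 0.0855
time: 2.8
ee_pos: [0.3947, 0.3416, 0.2314]
tcp_rot: [-90.0, -0.0, 20.9]
wrist_force: [0.8, 0.6, -0.4]
opening: 0.0851
time: 3.3
ee_pos: [0.5257, 0.2458, 0.2313]
tcp_rot: [-90.0, -0.0, -6.6]
wrist_force: [0.2, 1.4, 0.2]
opening: 0.0852
time: 3.5
ee_pos: [0.5249, 0.2463, 0.231]
tcp_rot: [-90.0, 0.0, -6.4]
wrist_force: [-0.1, -0.6, 0.6]
opening: 0.085
[2.51314778e+01 9.20322943e+00 1.46929908e+01 9.55302928e+01
 1.10711476e-02 1.21516708e+02]
[0.52493781 0.24631144 0.23095919]
case 0.87 [143. 293.] 38.4 [array([551.8, 244.6]), array([176.6, 139. ]), np.float64(83.5)]
tin 0.84 [201. 163.] 33.3 [array([409.4, 210.7]), array([44.7, 45.4]), np.float64(54.6)]
tin 0.67 [140. 256.] 38.3 [array([524.8, 273. ]), array([46.5, 46.4]), np.float64(83.0)]
tin 0.55 [134. 164.] 22.9 [array([424.8, 285.8]), array([30.9, 31.3]), np.float64(10.4)]
filterbox 0.94 [208. 257.] 40.6 [array([518.3, 191.8]), array([47.5, 61.9]), np.float64(83.2)]
```

View pics/w1.png

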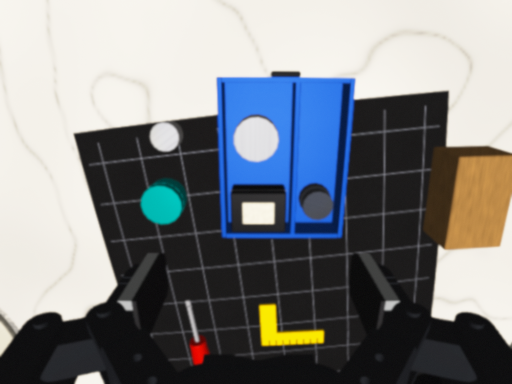

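The wrist view agrees with the earlier fit: box at rows 185–235, tin at (140,256), and the gap between them is about 33 mm. I'll close the fingers, go down into the gap and push the tin to +y.

```bash
python3 -m jog '[[1,-0.15,-0.56,-1,0,0,0],[1,-0.15,-0.56,-2.2,0,0,0],[1,-0.15,-0.56,-3.4,0,0,0],[1,-0.15,-0.56,-4.6,0,0,0],[1,-0.15,-0.56,-5.4,0,0,0]]'
python3 -m jog '[[1,0,0,0,0,0,0],[1,0,0,0,0,0,0],[1,0,0,0,0,0,0]]'
python3 -m jog '[[1,0,0,-0.8,0,0,0],[1,0,0,-1.5,0,0,0],[1,0,0,-2,0,0,0],[1,0,0,-2.5,0,0,0],[1,0,0,-2.5,0,0,0]]'
```

```text
time: 4.2
ee_pos: [0.5197, 0.2331, 0.0943]
tcp_rot: [-90.0, 0.1, -6.3]
wrist_force: [0.7, 0.1, 0.2]
opening: 0.0124
time: 4.5
ee_pos: [0.5215, 0.2333, 0.0981]
tcp_rot: [-89.9, -0.1, -6.3]
wrist_force: [0.3, -0.3, -0.5]
opening: 0.0004
time: 5.0
ee_pos: [0.5204, 0.2325, 0.0326]
tcp_rot: [-90.1, 0.1, -6.3]
wrist_force: [-0.1, -0.3, 0.0]
opening: 0.0003
```

```bash
python3 -m jog '[[1,0,0,-0.4,0,0,0],[1,0,0,-0.75,0,0,0],[1,0,0,-0.75,0,0,0]]'
python3 -m jog '[[1,0.02,0.15,0,0,0,0],[1,0.04,0.3,0,0,0,0],[1,0.06,0.5,0,0,0,0],[1,0.08,0.7,0,0,0,0],[1,0.1,0.9,0,0,0,0]]'
python3 -m jog '[[1,0.02,0.15,0,0,0,0],[1,0.03,0.3,0,0,0,0],[1,0.05,0.4,0,0,0,0],[1,0.06,0.5,0,0,0,0],[1,0.06,0.55,0,0,0,0]]'
python3 -m jog '[[1,0.01,0.05,0,0,0,0],[1,0.01,0.08,0,0,0,0],[1,0.01,0.08,0,0,0,0]]'
```

```text
time: 5.3
ee_pos: [0.5204, 0.2325, 0.0138]
tcp_rot: [-90.0, 0.1, -6.4]
wrist_force: [0.3, 0.1, -1.1]
opening: 0.0003
time: 5.8
ee_pos: [0.5236, 0.2558, 0.0153]
tcp_rot: [-90.0, -0.0, -6.3]
wrist_force: [-0.1, -2.3, 1.6]
opening: 0.0
time: 6.3
ee_pos: [0.525, 0.2692, 0.015]
tcp_rot: [-90.0, -0.0, -6.4]
wrist_force: [-0.6, -1.5, 1.3]
opening: 0.0
time: 6.6
ee_pos: [0.5252, 0.271, 0.015]
tcp_rot: [-90.0, 0.0, -6.4]
wrist_force: [-0.2, -1.3, 0.3]
opening: -0.0001
```

```bash
python3 -m jog '[[1,0,0.03,0,0,0,0],[1,0.01,0.06,0,0,0,0],[1,0.01,0.06,0,0,0,0]]'
python3 -m jog '[[1,0,0.03,0,0,0,0],[1,0.01,0.06,0,0,0,0],[1,0.01,0.06,0,0,0,0]]'
```

```text
time: 6.9
ee_pos: [0.5252, 0.2713, 0.015]
tcp_rot: [-90.1, 0.0, -6.4]
wrist_force: [-1.3, -8.1, 3.0]
opening: 0.0001
time: 7.2
ee_pos: [0.5252, 0.2714, 0.015]
tcp_rot: [-90.3, 0.0, -6.4]
wrist_force: [-2.9, -14.7, 6.6]
opening: 0.0003
```

```bash
python3 -m jog '[[1,-0.03,-0.3,0,0,0,0],[1,-0.08,-0.7,0,0,0,0],[1,-0.13,-1.1,0,0,0,0],[1,-0.16,-1.45,0,0,0,0],[1,-0.2,-1.75,0,0,0,0]]'
python3 -m jog '[[1,0,-0.06,0,0,0,0],[1,-0.01,-0.1,0,0,0,0],[1,-0.01,-0.1,0,0,0,0]]'
python3 -m jog '[[1,0,-0.04,0,0,0,0],[1,-0.01,-0.06,0,0,0,0],[1,-0.01,-0.06,0,0,0,0]]'
```

```text
time: 7.7
ee_pos: [0.5206, 0.2294, 0.0151]
tcp_rot: [-90.0, -0.0, -6.4]
wrist_force: [-0.9, 0.2, 0.8]
opening: 0.0001
time: 8.0
ee_pos: [0.5205, 0.2278, 0.0151]
tcp_rot: [-90.0, -0.0, -6.4]
wrist_force: [-1.1, -0.5, 0.3]
opening: -0.0002
time: 8.3
ee_pos: [0.5202, 0.2264, 0.015]
tcp_rot: [-90.0, 0.0, -6.3]
wrist_force: [-0.2, -0.0, -0.2]
opening: 0.0
```

```bash
python3 -m jog '[[1,0,-0.04,0,0,0,0],[1,-0.01,-0.07,0,0,0,0],[1,-0.01,-0.07,0,0,0,0]]'
python3 -m jog '[[1,0,-0.04,0,0,0,0],[1,0,-0.06,0,0,0,0],[1,0,-0.06,0,0,0,0]]'
```

```text
time: 8.6
ee_pos: [0.5199, 0.2245, 0.015]
tcp_rot: [-90.0, 0.0, -6.4]
wrist_force: [-0.3, 0.6, -0.5]
opening: -0.0002
time: 8.9
ee_pos: [0.5201, 0.2235, 0.0151]
tcp_rot: [-89.9, -0.0, -6.3]
wrist_force: [1.7, 5.2, -1.9]
opening: -0.0002
```

```bash
python3 -m jog '[[1,0,-0.02,0,0,0,0],[1,0,-0.04,0,0,0,0],[1,0,-0.04,0,0,0,0]]'
```

```text
time: 9.2
ee_pos: [0.5201, 0.2235, 0.0152]
tcp_rot: [-89.8, -0.0, -6.3]
wrist_force: [1.4, 9.5, -2.2]
opening: 0.0002
```

```bash
python3 -m jog '[[1,0,0.3,0.1,0,0,0],[1,0,0.3,1.6,0,0,0],[1,0,0.3,3.4,0,0,0],[1,0,0.3,5.2,0,0,0],[1,0,0,7.2,0,0,0]]'
python3 -m jog '[[0,0,-1.5,0,0,0,0.5],[0,0,-3.1,0.2,0,0,1],[0,0,-4.8,0.2,0,0,1.6],[0,0,-6.5,0.2,0,0,2.2],[0,0,-8.2,0.2,0,0,2.8]]'
python3 -m jog '[[0,0,-1.7,0,0,0,0.6],[0,0,-3.4,0,0,0,1.2],[0,0,-5.1,0,0,0,1.8],[0,0,-6.8,0,0,0,2.3],[0,0,-8.4,0,0,0,2.9]]'
python3 -m jog '[[0,0.1,-1.4,0,0,0,0],[0,0.1,-1.4,0,0,0,0],[0,0.1,-1.4,0,0,0,0]]'
python3 - <<'E'
from h import *
im,d,p=shot('wrist','w2.png'); w=cloud('wrist',d,p); np.save('w2.npy',w)
print(bot.get_obs()['q'])
x,y,z=w[...,0],w[...,1],w[...,2]
m=(x>.44)&(x<.62)&(y>-.32)&(y<-.14)
for lo,hi,n in [(.086,.095,'bat top'),(.045,.095,'bat+tab'),(.033,.042,'charger top'),(.001,.095,'all')]:
    T=w[m&(z>lo)&(z<hi)]; 
    if len(T): print(n,len(T),[np.round(a,1) for a in cv2.minAreaRect((T[:,:2]*1000).astype(np.float32))])
for r in bot.regions_of('wrist','battery'):
    P=w[r['pixels']];P=P[P[:,2]>.086]
    if len(P): print(r['conf'],r['point'],len(P),[np.round(a,1) for a in cv2.minAreaRect((P[:,:2]*1000).astype(np.float32))])
a=cv2.imread('pics/w2.png'); s=bot.camera('scene')[0][170:280,310:450,::-1]
cv2.imwrite('pics/d.png',np.hstack([cv2.resize(a,(440,330)),cv2.resize(s,(360,330))]))
E
```

```text
time: 9.7
ee_pos: [0.5193, 0.2221, 0.1958]
tcp_rot: [-90.1, 0.0, -6.3]
wrist_force: [0.7, 0.8, -0.2]
opening: -0.0004
time: 10.2
ee_pos: [0.5195, 0.0153, 0.1998]
tcp_rot: [-90.1, 0.0, 7.8]
wrist_force: [2.0, -0.6, -0.6]
opening: 0.0725
time: 10.7
ee_pos: [0.5194, -0.1949, 0.1997]
tcp_rot: [-90.0, 0.0, 22.2]
wrist_force: [0.0, -0.4, -0.3]
opening: 0.0854
time: 11.0
ee_pos: [0.5221, -0.2285, 0.1993]
tcp_rot: [-90.0, 0.1, 22.0]
wrist_force: [-0.6, -0.0, 0.2]
opening: 0.0856
[-2.35500430e+01  7.18957832e+00  8.93839719e+00  9.17906570e+01
 -1.48054551e-02  4.43366761e+01]
bat top 3862 [array([ 525.6, -232.5]), array([56.3, 59.7]), np.float64(22.2)]
bat+tab 4822 [array([ 526.9, -231.9]), array([60.5, 59.9]), np.float64(22.0)]
charger top 2950 [array([ 526.8, -232.1]), array([86. , 87.3]), np.float64(22.2)]
all 19123 [array([ 530. , -229.9]), array([179.8, 180. ]), np.float64(90.0)]
0.76 [186.2, 259.7] 3850 [array([ 525.6, -232.5]), array([56.3, 59.7]), np.float64(22.2)]
```

View pics/d.png

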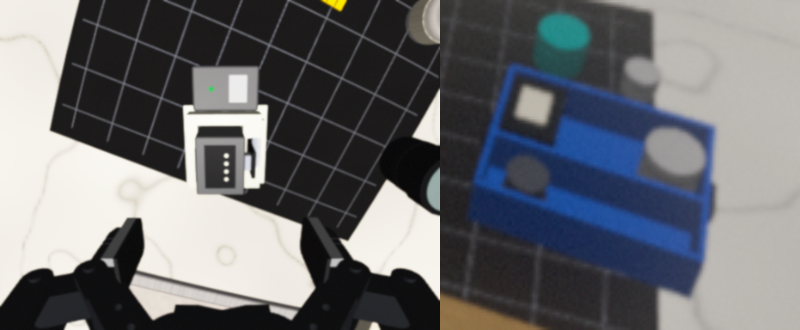

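Picture 4 shows the battery centred under the gripper with its tab on the +x side. The case crop shows the tin and box against the ends. Going down to grasp.

```bash
python3 -m jog '[[0,0.08,-0.18,-1,0,0,0],[0,0.08,-0.18,-2,0,0,0],[0,0.08,-0.18,-3,0,0,0],[0,0.08,-0.18,-3.6,0,0,0],[0,0.08,-0.18,-3.6,0,0,0]]'
python3 -m jog '[[0,0,0,-0.7,0,0,0],[0,0,0,-1.4,0,0,0],[0,0,0,-2,0,0,0],[0,0,0,-2.5,0,0,0],[0,0,0,-2.5,0,0,0]]'
```

```text
time: 11.65
ee_pos: [0.5236, -0.2312, 0.1076]
tcp_rot: [-89.9, 0.1, 22.2]
wrist_force: [0.0, -0.1, -0.1]
opening: 0.085
time: 12.15
ee_pos: [0.5238, -0.232, 0.0456]
tcp_rot: [-89.9, 0.1, 22.2]
wrist_force: [-0.2, -0.1, 0.4]
opening: 0.0854
```

```bash
python3 -m jog '[[0.25,0,0,0,0,0,0],[0.4,0,0,0,0,0,0],[0.6,0,0,0,0,0,0],[0.8,0,0,0,0,0,0],[1,0,0,0,0,0,0]]' 40
python3 -m jog '[[1,0,0,0,0,0,0],[1,0,0,0,0,0,0],[1,0,0,0,0,0,0],[1,0,0,0,0,0,0]]'
```

```text
time: 12.65
ee_pos: [0.5249, -0.233, 0.0494]
tcp_rot: [-90.1, -0.1, 22.1]
wrist_force: [-4.8, 0.5, 11.1]
opening: 0.0504
time: 13.05
ee_pos: [0.5249, -0.233, 0.0494]
tcp_rot: [-90.1, -0.1, 22.1]
wrist_force: [-4.5, 0.5, 11.6]
opening: 0.0494
```

```bash
python3 -m jog '[[1,0,0,0.1,0,0,0],[1,0,0,0.25,0,0,0],[1,0,0,0.4,0,0,0],[1,0,0,0.4,0,0,0]]'
python3 - <<'E'
from h import *
o=bot.get_obs();print(o['wrist_force'],o['opening'])
im,d,p=shot('side','s3.png')
cv2.imwrite('pics/e.png',cv2.resize(im[100:220,270:410],(700,600),interpolation=cv2.INTER_CUBIC)[:,:,::-1])
E
```

```text
time: 13.45
ee_pos: [0.5246, -0.2325, 0.0574]
tcp_rot: [-90.0, -0.0, 22.1]
wrist_force: [-0.1, 0.4, -3.9]
opening: 0.0496
[-0.11210103  0.38536073 -3.85316482] 0.049629400607958125
```

View pics/e.png

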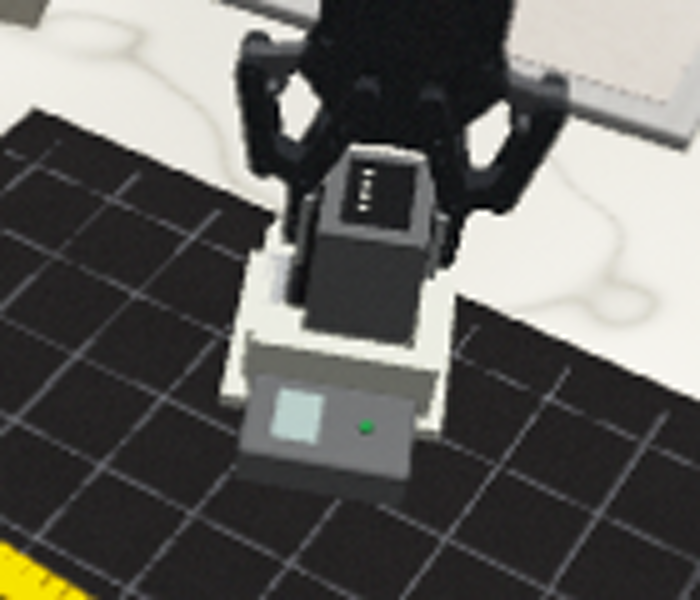

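The wrist load is about the battery's weight and the tab is pressed, so it is free. Continuing the lift.

```bash
python3 -m jog '[[1,0,0,0.3,0,0,0],[1,0,0,0.7,0,0,0],[1,0,0,1.2,0,0,0],[1,0,0,1.8,0,0,0],[1,0,0,2.6,0,0,0]]'
python3 -m jog '[[1,0,0,0.8,0,0,0],[1,0,0,1.6,0,0,0],[1,0,0,2.4,0,0,0],[1,0,0,3,0,0,0],[1,0,0,3,0,0,0]]'
python3 - <<'E'
from h import *
o=bot.get_obs();print(o['wrist_force'],o['opening'])
im,d,p=shot('side'); w=cloud('side',d,p); im2,d2,_=shot('scene'); w2=cloud('scene',d2,p)
cv2.imwrite('pics/f.png',np.hstack([cv2.resize(im[60:200,270:410],(400,400)),cv2.resize(im2[80:220,110:250],(400,400))])[:,:,::-1])
for n,W in (('side',w),('scene',w2)):
    for r in bot.regions_of(n,'battery'):
        P=W[r['pixels']];P=P[~np.isnan(P[:,0])]
        print(n,r['conf'],np.round(np.percentile(P,[1,3,50,97,99],axis=0)*1000).tolist())
E
```

```text
time: 14.0
ee_pos: [0.5243, -0.2324, 0.1232]
tcp_rot: [-90.0, 0.0, 22.1]
wrist_force: [-0.0, 0.0, -3.7]
opening: 0.0495
time: 14.5
ee_pos: [0.5254, -0.2328, 0.2006]
tcp_rot: [-90.2, -0.2, 22.1]
wrist_force: [-0.3, 0.1, -4.0]
opening: 0.0496
[-0.32030146  0.06808232 -4.04156632] 0.049558364677809164
scene 0.7 [[389.0, -301.0, 104.0], [499.0, -252.0, 161.0], [544.0, -217.0, 199.0], [557.0, -199.0, 238.0], [558.0, -198.0, 239.0]]
scene 0.43 [[574.0, 174.0, 26.0], [575.0, 175.0, 30.0], [592.0, 190.0, 35.0], [602.0, 203.0, 37.0], [602.0, 204.0, 37.0]]
```

View pics/f.png

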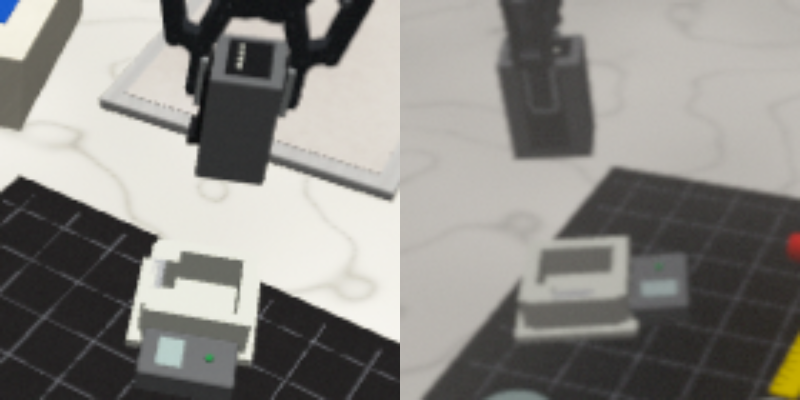

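The battery is held upright and the tab and tooth are clear. Now carrying it over the case.

```bash
python3 -m jog '[[1,0,0.6,0,0,0,-0.2],[1,0,1.8,0,0,0,-0.6],[1,0,3.2,0,0,0,-1],[1,0,4.7,0,0,0,-1.4],[1,0,6.2,0,0,0,-1.8]]'
python3 -m jog '[[1,0,1.5,0,0,0,-0.4],[1,0,3,0,0,0,-0.9],[1,0,4.5,0,0,0,-1.3],[1,0,6,0,0,0,-1.7],[1,0,7.4,0,0,0,-2.1]]'
python3 -m jog '[[1,-0.1,1.4,0,0,0,-0.4],[1,-0.2,2.8,0,0,0,-0.8],[1,-0.2,4,0,0,0,-1.3],[1,-0.2,5,0,0,0,-1.6],[1,-0.2,5.5,0,0,0,-1.8]]'
python3 -m jog '[[1,0,0,0,0,0,0],[1,0,0,0,0,0,0],[1,0,0,0,0,0,0]]'
python3 - <<'E'
from h import *
print(pose()[0],bot.get_obs()['tcp_rot'],bot.get_obs()['opening'])
for n in ['scene','side']:
    im,d,p=shot(n,n+'4.png'); w=cloud(n,d,p)
    x,y,z=w[...,0],w[...,1],w[...,2]
    T=w[(x>.46)&(x<.6)&(y>.2)&(y<.3)&(z>.15)&(z<.232)]
    print(n,len(T),np.round(np.percentile(T,[1,99],axis=0)*1000))
    T=w[(x>.46)&(x<.6)&(y>.2)&(y<.3)&(z>.235)&(z<.242)]
    if len(T): print([np.round(a,1) for a in cv2.minAreaRect((T[:,:2]*1000).astype(np.float32))])
a=cv2.imread('pics/scene4.png')[90:290,290:490];b=cv2.imread('pics/side4.png')[150:350,100:300]
cv2.imwrite('pics/g.png',np.hstack([cv2.resize(a,(400,400)),cv2.resize(b,(400,400))]))
E
```

```text
time: 15.2
ee_pos: [0.5238, -0.0761, 0.196]
tcp_rot: [-90.0, 0.1, 13.0]
wrist_force: [1.3, -0.1, -4.3]
opening: 0.0496
time: 15.7
ee_pos: [0.5238, 0.1092, 0.1961]
tcp_rot: [-90.0, 0.1, 2.6]
wrist_force: [1.2, -0.6, -3.9]
opening: 0.0496
time: 16.2
ee_pos: [0.5188, 0.247, 0.1957]
tcp_rot: [-90.0, 0.1, -6.3]
wrist_force: [-0.6, -0.6, -4.3]
opening: 0.0496
time: 16.5
ee_pos: [0.5194, 0.2443, 0.1967]
tcp_rot: [-90.0, 0.0, -6.4]
wrist_force: [-0.5, -0.4, -4.0]
opening: 0.0497
[0.51936402 0.24429516 0.19666329] [-9.00297595e+01  2.72333159e-02 -6.37237700e+00] 0.04972134396890876
scene 1127 [[536. 211. 157.]
 [558. 270. 231.]]
[array([527.4, 241.6]), array([58.4, 62.7]), np.float64(82.4)]
side 1184 [[482. 219. 158.]
 [542. 276. 232.]]
[array([518.2, 259.2]), array([66.5, 39.2]), np.float64(12.6)]
```

View pics/g.png

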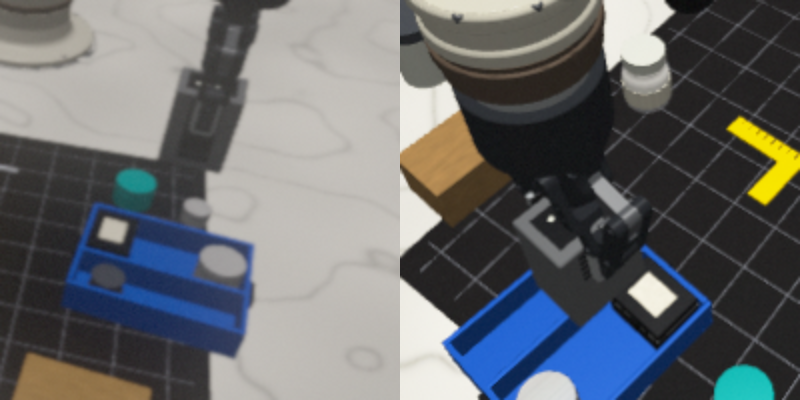

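```bash
python3 -m jog '[[1,-0.01,0.14,-0.6,0,0,0],[1,-0.01,0.14,-1.4,0,0,0],[1,-0.01,0.14,-2.4,0,0,0],[1,-0.01,0.14,-3.4,0,0,0],[1,-0.01,0.14,-4.3,0,0,0]]'
python3 -m jog '[[1,0,0,0,0,0,0],[1,0,0,0,0,0,0],[1,0,0,0,0,0,0]]'
python3 - <<'E'
from h import *
o=bot.get_obs();p=pose(o)[0]*1000;r=p[:2]-[524.5,247.7];print(p,o['tcp_rot'],o['wrist_force'],'case x,y',r@[.9936,-.1132],r@[.1132,.9936])
a,d,_=shot('scene');w=cloud('scene',d,_)
b,d2,_=shot('side');w2=cloud('side',d2,_)
for W in (w,w2):
    P=W.reshape(-1,3)*1000; P=P[~np.isnan(P[:,0])]; c=np.c_[(P[:,:2]-[524.5,247.7])@np.array([[.9936,.1132],[-.1132,.9936]]),P[:,2]]
    T=c[(abs(c[:,0])<45)&(abs(c[:,1])<45)&(c[:,2]>58)&(c[:,2]<80)]; print(len(T),np.round(np.percentile(T,[1,99],axis=0),1).tolist())
    for lo,hi in((25,90),(-90,-28)):
        T=c[(abs(c[:,0])<32)&(c[:,1]>lo)&(c[:,1]<hi)&(c[:,2]>36)&(c[:,2]<43)]
        if len(T): print('top',len(T),np.round(np.percentile(T,[2,98],axis=0),1).tolist())
cv2.imwrite('pics/h.png',np.hstack([cv2.resize(a[150:290,310:450],(400,400)),cv2.resize(b[220:360,130:270],(400,400))])[:,:,::-1])
E
```

```text
time: 17.1
ee_pos: [0.5186, 0.2481, 0.087]
tcp_rot: [-90.0, 0.1, -6.4]
wrist_force: [-0.4, 0.4, -3.4]
opening: 0.0496
time: 17.4
ee_pos: [0.5198, 0.2488, 0.0908]
tcp_rot: [-89.9, -0.1, -6.4]
wrist_force: [0.2, 1.6, -3.7]
opening: 0.0495
[519.76973031 248.79668892  90.80574344] [-89.94250105  -0.09001277  -6.36086636] [ 0.16715979  1.61826357 -3.7413545 ] case x,y -4.824141151178104 0.5542035856477188
229 [[14.5, -30.1, 58.7], [27.4, 28.3, 79.7]]
top 294 [[-24.7, 37.2, 36.1], [26.8, 86.1, 39.4]]
top 453 [[-28.4, -87.8, 36.8], [31.4, -37.0, 41.3]]
213 [[-31.7, -26.0, 58.1], [13.0, 28.9, 79.5]]
top 765 [[-25.4, 36.9, 36.1], [23.9, 86.7, 39.5]]
top 699 [[-30.5, -87.5, 36.4], [29.6, -38.7, 41.4]]
```

View pics/h.png

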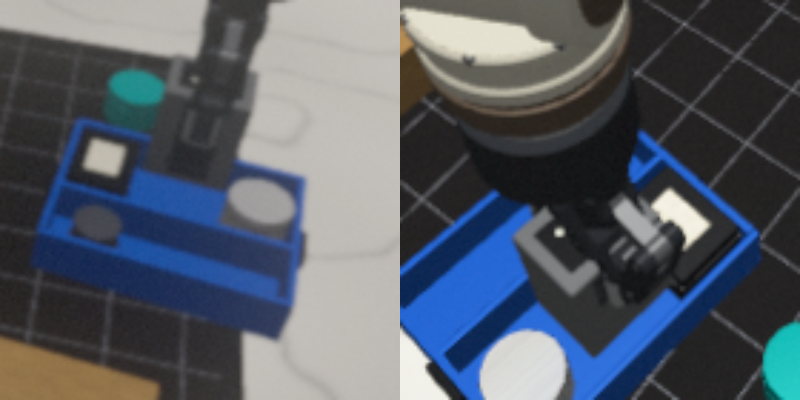

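```bash
python3 -m jog '[[1,0,-0.03,-0.3,0,0,0],[1,0,-0.03,-0.65,0,0,0],[1,0,-0.03,-1,0,0,0],[1,0,-0.03,-1.3,0,0,0],[1,0,-0.03,-1.5,0,0,0]]'
python3 -m jog '[[1,0,0,-0.05,0,0,0],[1,0,0,-0.1,0,0,0],[1,0,0,-0.15,0,0,0],[1,0,0,-0.18,0,0,0],[1,0,0,-0.18,0,0,0]]'
```

```text
time: 18.0
ee_pos: [0.5187, 0.2476, 0.0507]
tcp_rot: [-90.0, 0.1, -6.4]
wrist_force: [-0.4, 0.5, -4.6]
opening: 0.049
time: 18.5
ee_pos: [0.5193, 0.2479, 0.0476]
tcp_rot: [-90.0, -0.0, -6.4]
wrist_force: [0.4, -0.1, -5.0]
opening: 0.0496
```

```bash
python3 -m jog '[[1,0,0,-0.03,0,0,0],[1,0,0,-0.06,0,0,0],[1,0,0,-0.06,0,0,0]]'
```

```text
time: 18.8
ee_pos: [0.5193, 0.248, 0.0469]
tcp_rot: [-90.0, -0.0, -6.4]
wrist_force: [-3.3, -0.6, 3.7]
opening: 0.0495
```

```bash
python3 -m jog '[[0.42,0,0,0,0,0,0],[0.38,0,0,0,0,0,0],[0.34,0,0,0,0,0,0],[0.3,0,0,0,0,0,0],[0.26,0,0,0,0,0,0]]' 20
python3 -m jog '[[0.2,0,0,0,0,0,0],[0.1,0,0,0,0,0,0],[0,0,0,0,0,0,0],[0,0,0,0,0,0,0],[0,0,0,0,0,0,0]]'
python3 - <<'E'
from h import *
o=bot.get_obs();print(o['wrist_force'],o['opening'])
a,_,_=shot('scene');b,_,_=shot('side')
cv2.imwrite('pics/i.png',np.hstack([cv2.resize(a[150:290,310:450],(400,400)),cv2.resize(b[220:360,130:270],(400,400))])[:,:,::-1])
E
```

```text
time: 19.3
ee_pos: [0.5194, 0.2479, 0.0461]
tcp_rot: [-90.0, -0.0, -6.4]
wrist_force: [-0.3, -0.4, 0.8]
opening: 0.0632
time: 19.8
ee_pos: [0.5192, 0.2479, 0.046]
tcp_rot: [-90.0, -0.0, -6.4]
wrist_force: [0.4, 0.2, 0.6]
opening: 0.0856
[0.39279132 0.24209608 0.62170281] 0.08558518860121088
```

View pics/i.png

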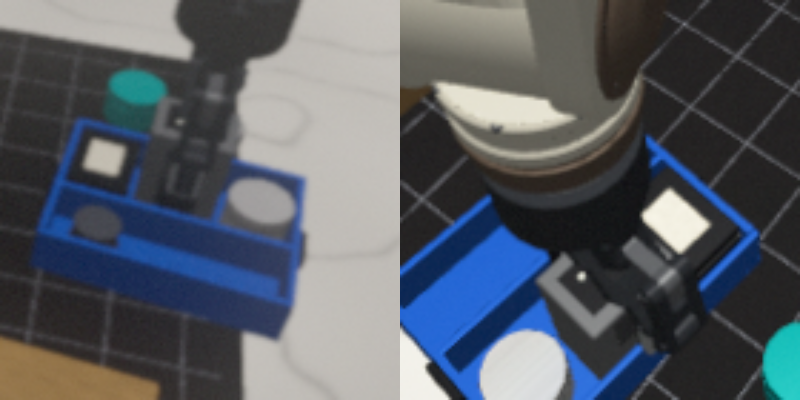

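The battery is standing in the slot with the fingers clear of it. I'll retract upward and move away, then check everything.

```bash
python3 -m jog '[[0,0,0,0.3,0,0,0],[0,0,0,0.9,0,0,0],[0,0,0,2,0,0,0],[0,0,0,3.5,0,0,0],[0,0,0,5,0,0,0]]'
python3 -m jog '[[0,0,0,1,0,0,0],[0,-1,-1,1.5,0,0,0],[0,-2,-2.4,1.5,0,0,0],[0,-3,-4,1.5,0,0,0],[0,-4,-5.5,1.5,0,0,0]]'
python3 -m jog '[[0,0,0,0,0,0,0],[0,0,0,0,0,0,0],[0,0,0,0,0,0,0]]'
python3 - <<'E'
from h import *
ims=[]
for n in ['scene','side']:
    im,d,p=shot(n); ims.append(im); W=cloud(n,d,p); np.save(n+'9.npy',W)
    P=W.reshape(-1,3)*1000; P=P[~np.isnan(P[:,0])]; c=np.c_[(P[:,:2]-[524.5,247.7])@np.array([[.9936,.1132],[-.1132,.9936]]),P[:,2]]
    for l,lo,hi,z0,z1 in(('tin',25,90,36,43),('box',-90,-28,36,43),('bat',-45,45,83,95),('bat side',-45,45,50,80)):
        T=c[(abs(c[:,0])<(45 if 'bat' in l else 32))&(c[:,1]>lo)&(c[:,1]<hi)&(c[:,2]>z0)&(c[:,2]<z1)]
        if len(T): print(n,l,len(T),np.round(np.percentile(T,[2,50,98],axis=0),1).tolist(),[np.round(q,1) for q in cv2.minAreaRect(T[:,:2].astype(np.float32))] if l=='bat' else '')
    for l in ['loupe','lens','jar','scale','carton','driver','charger','tin']:
        for r in bot.regions_of(n,l):
            if r['conf']<.5: continue
            Q=W[r['pixels']];Q=Q[~np.isnan(Q[:,0])]
            print(n,l,round(r['conf'],2),np.round(np.percentile(Q,[3,50,97],axis=0)*1000).tolist())
a,b=ims
cv2.imwrite('pics/j.png',np.hstack([cv2.resize(a[150:290,310:450],(400,400)),cv2.resize(b[220:360,130:270],(400,400))])[:,:,::-1])
E
```

```text
time: 20.4
ee_pos: [0.519, 0.2477, 0.1736]
tcp_rot: [-90.0, -0.0, -6.4]
wrist_force: [1.0, -0.4, 0.6]
opening: 0.0852
time: 20.9
ee_pos: [0.4181, 0.1092, 0.2099]
tcp_rot: [-90.0, -0.1, -6.3]
wrist_force: [0.9, -1.5, 0.9]
opening: 0.0858
time: 21.2
ee_pos: [0.4198, 0.1108, 0.2093]
tcp_rot: [-90.0, -0.1, -6.3]
wrist_force: [0.4, -0.1, -0.2]
opening: 0.0856
scene tin 297 [[-23.8, 35.4, 36.1], [0.6, 61.4, 37.3], [26.1, 86.1, 39.9]] 
scene box 453 [[-28.3, -87.8, 36.7], [3.6, -61.8, 39.1], [30.8, -36.4, 41.3]] 
scene bat 417 [[-33.3, -30.7, 83.4], [-8.7, -1.9, 85.4], [12.6, 26.2, 87.3]] [array([-11.1,  -2.2]), array([59.5, 49.8]), np.float64(89.1)]
scene bat side 363 [[9.9, -30.8, 50.9], [13.3, -2.2, 67.2], [25.1, 26.7, 79.7]] 
scene loupe 0.72 [[491.0, 217.0, 19.0], [535.0, 245.0, 73.0], [549.0, 273.0, 87.0]]
scene loupe 0.62 [[560.0, 173.0, 19.0], [589.0, 189.0, 35.0], [611.0, 205.0, 38.0]]
scene lens 0.86 [[728.0, -189.0, 11.0], [770.0, -151.0, 84.0], [787.0, -128.0, 94.0]]
scene jar 0.69 [[672.0, -24.0, 5.0], [704.0, -1.0, 52.0], [714.0, 19.0, 76.0]]
scene scale 0.85 [[499.0, -40.0, 0
[... 1034 characters left out ...]
], [506.0, 252.0, 84.0], [544.0, 278.0, 87.0]]
side scale 0.63 [[501.0, -35.0, 1.0], [520.0, -17.0, 4.0], [586.0, 35.0, 6.0]]
side scale 0.56 [[486.0, 168.0, 26.0], [511.0, 187.0, 39.0], [545.0, 210.0, 41.0]]
side carton 0.59 [[727.0, 130.0, 4.0], [745.0, 188.0, 54.0], [795.0, 234.0, 56.0]]
side driver 0.76 [[396.0, -41.0, 0.0], [406.0, -5.0, 16.0], [414.0, 62.0, 25.0]]
side charger 0.8 [[465.0, -282.0, 4.0], [476.0, -211.0, 22.0], [496.0, -172.0, 41.0]]
side tin 0.93 [[505.0, 286.0, 11.0], [523.0, 308.0, 37.0], [548.0, 328.0, 39.0]]
side tin 0.76 [[416.0, 271.0, 20.0], [429.0, 279.0, 21.0], [439.0, 291.0, 24.0]]
side tin 0.73 [[386.0, 189.0, 4.0], [406.0, 213.0, 32.0], [428.0, 232.0, 35.0]]
```

View pics/j.png

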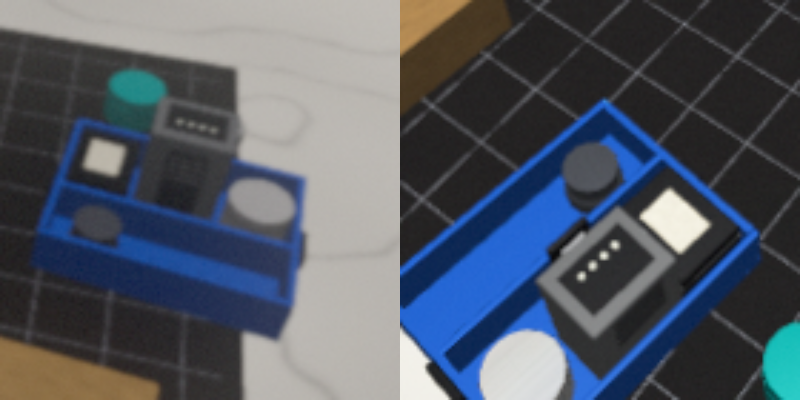

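The battery's top sits at about 85.5 mm (floor 5 + 80), and nothing else has moved. Handing in.

```bash
python3 -c "
from workcell import bot
print(bot.get_obs()['wrist_force']); print(bot.job_done())"
```

```text
[0.1446501  0.24114343 0.23052641]
the job is handed in; nothing more can be done
None
```

The lamp battery is packed in the blue case's near compartment, standing between the tin and the filter box. I handed the job in at about 21 s on the robot's clock.

**What I did:** I slid the tin, then the filter box, along the floor to opposite end walls with the closed fingers; contact forces peaked at about 16 N. Then I squeezed the battery's tab and lifted it straight out. I lowered it into the free slot with its tab facing across the case, let go and moved clear.

**Last checks (scene and side cameras):**
- **Battery:** its top is level at about 85.5 mm, which matches standing flat on the 5 mm floor. It sits about 1 mm from the near long wall and roughly 4 mm clear of the box and 8 mm clear of the tin.
- **Tin and filter box:** both are standing on the floor at the ends.
- **Everything else:** nothing had moved by more than a few mm, within measuring error. The lens was rechecked in one camera only.

**Disagreements:**
- **Gripper reading:** the opening read 49.5 mm on the squeezed battery instead of the expected 52.5 mm. The lift-out was clean and the load matched the battery's weight.
- **Detections:** the networks gave a few false ones in the last pictures, such as calling the battery "loupe" or "scale". The pictures settled these.

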